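# Start a cleaning programme on the ultrasonic bath's control panel

### The arm

A 6-joint arm with a two-finger parallel gripper is mounted at the origin on the work surface. World frame = base frame: x ahead of the robot, y to its left, z up, the work surface at z = 0. Lengths are in m, angles in rad, forces in N, time in s.
With the tool pointing down it reaches from about 0.3 to 1 m from the base axis. Payload 5.1 kg.
Tool frame: the origin (TCP) lies between the finger pads; the fingertips stand 11 mm ahead of it and the grasp point (between the pads) lies 8 mm behind it; z points along the fingers, y is the line along which they close (so a half turn about z gives the same grasp; the last joint's range is limited). The gripper opens to 95 mm and grips with 3 to 60 N. Pads are 20 mm wide; open, the fingers measure 119 mm over their backs; the gripper's body (75 mm by 180 mm) begins 59 mm behind the grasp point.
Start: joints at [-1.228, 0.124, 1.65, -0, 1.367, -0.083], TCP at [0.268, -0.592, 0.226] pointing down, gripper open.
Joint ranges: [-2.61, 2.61], [-1.02, 2.33], [0.03, 2.71], [-1.35, 4.49], [0.32, 2.68], [-2.91, 2.91]. Speed limits (rad/s): [2.57, 2.57, 3.14, 3.14, 3.14, 3.14].

### API

Orientations are given as a unit quaternion [w, x, y, z].
In Python, from rig import status, cams, manip gives the robot as it stands.
- The arm moves only by the tool move_arm, never from a script. Its argument "motion" is text: rows parted by semicolons, each of 7 numbers parted by spaces: the shift along the tool's x, y, z normalised to -1 to 1, where 1 is 0.1 m, then the turn, a rotation vector about the tool's x, y, z normalised to -1 to 1, where 1 is 180 degrees, then the opening, from 0 (shut) to 1 (fully open). A call has 1 to 20 rows; each row is the pose to reach, as a shift and turn from the pose commanded when the call began, along the tool's axes at that moment, turning the shorter way round; what a row does not reach only later rows make up. A row lasts 1/10 s, in which the tool goes at most 50 mm and 8.59 degrees, less where a joint would pass 70% of its speed; a pose out of reach is approached as far as the arm can. A call with a number of a shift or a turn outside -1 to 1 is refused whole. A call with a gripper value outside its range is refused whole. The fingers move at their own pace and stop on an object; "newtons" is the grip in N (left out, the last holds). Time passes only in rows, so rows that repeat a pose let the fingers close. It gives the time, the measured TCP pose, the force, the opening and the grip force at its end, in the units of the state.
- status.read_state(): the state, without advancing time (a new reading comes with each control period).
- cams.capture(name): name is "scene" or "side" or "wrist"; returns the picture (480x640x3 uint8, blue, green, red); there is no depth.
- cams.camera_info(name): a dict with "fx", "fy", "cx", "cy" (pixels), "extrinsics" (4x4, takes a point from world to camera coordinates). Camera axes: x right, y up, looking along -z (the intrinsics and any distortion apply to the point x, -y, -z); pixel columns grow to the right and rows downward; lengths in m; the calibration is good to about 2 mm. A picture is of the moment at which its call begins: read the wrist's pose just before it. camera_info takes no time and is no camera call; for the wrist camera it gives the pose at the moment of the call.
- manip.finish_job(): hands the job in; it is judged then, once.
The state is a dict: "clock": time; "joint_pos": joint angles; "joint_velocities": joint speeds; "effort": joint torques, N m; "ee_pos": TCP position; "tool_rot": TCP orientation; "force": force on the tool from outside, world axes, zero at the start; "ft_torque": the same for the moment, N m; "opening": finger opening in m; "grip_force": force on a finger pad.
Only numpy, scipy, OpenCV 4.12 (cv2) and the standard library are available. Lean on these libraries where they do the work, as an engineer would, in place of code of your own. Each camera call takes 0.05 s, during which the arm holds its last target. There are 200 camera calls.

### The job

On the sloping control panel of the ultrasonic cleaner, turn the selector clockwise until its white pointer clicks in at the green dot, and let go of it. Then press the yellow key, the blue key and the white key, in that order and one at a time, each fully down and let up again, keeping the white one down for two seconds. Press gently, never harder than 30 N, do not press the red stop key, and leave the selector on green and everything else where it stands.

Things in the scene. Friction and masses are not known exactly. Their poses are not given: they have to be found in the camera images.
- console: white wedge-shaped control console of an ultrasonic cleaner, fixed, 330 mm wide (y), 243 mm deep (x). Its grey panel (170 mm long) slopes up 22 degrees away from the robot to a flat ledge 85 mm deep. Origin below the panel's centre, 52 mm under it; ledge 84 mm above the origin; x to the back, y to the left; height over the bench varies by 20 mm
- selector (a joint): angle of the rotary selector at the panel's left end, rad, growing clockwise seen from above. Four click positions with coloured dots round the knob: 0 white (far left), 1 orange, 2 green, 3 black (right). Released, it springs into the nearest; end stops just past 0 and 3
- selector_grip (a point): on the selector's axis, 38 mm above the panel, 7 mm below the grip's top; turns with the knob. z is the panel's outward normal; the grip is a black bar 42 mm long (its x), 14 mm wide (its y), 32 mm high, on a 44 mm disc 8 mm high over a fixed 68 mm base; the white pointer line on its top lies towards its -x
- key_yellow (a joint): how far the yellow key is pressed along its own axis, m: 0 up, 0.007 at the bottom; spring 1.8 N at the start, 6 N at the bottom; springs back
- key_yellow_top (a point): centre of the top face of the yellow key, a round cap 24 mm across in a black collar 40 mm across and 12 mm high; top face 23 mm above the panel when up; z is the panel's normal (outward). The four keys stand in one row on the panel, 45 mm apart, in any order
- key_yellow_base: the yellow key's black collar with the key in it; origin on the panel on the key's axis, 23 mm below the top of the key
- key_blue (a joint): how far the blue key is pressed along its own axis, m: 0 up, 0.007 at the bottom; spring 1.8 N at the start, 6 N at the bottom; springs back
- key_blue_top (a point): centre of the top face of the blue key, a round cap 24 mm across in a black collar 40 mm across and 12 mm high; top face 23 mm above the panel when up; z is the panel's normal (outward). The four keys stand in one row on the panel, 45 mm apart, in any order
- key_blue_base: the blue key's black collar with the key in it; origin on the panel on the key's axis, 23 mm below the top of the key
- key_white (a joint): how far the white key is pressed along its own axis, m: 0 up, 0.007 at the bottom; spring 1.8 N at the start, 6 N at the bottom; springs back
- key_white_top (a point): centre of the top face of the white key, a round cap 24 mm across in a black collar 40 mm across and 12 mm high; top face 23 mm above the panel when up; z is the panel's normal (outward). The four keys stand in one row on the panel, 45 mm apart, in any order
- key_white_base: the white key's black collar with the key in it; origin on the panel on the key's axis, 23 mm below the top of the key
- key_red (a joint): how far the red key is pressed along its own axis, m: 0 up, 0.007 at the bottom; spring 1.8 N at the start, 6 N at the bottom; springs back; stop key
- key_red_top (a point): centre of the top face of the red key, a round cap 24 mm across in a black collar 40 mm across and 12 mm high; top face 23 mm above the panel when up; z is the panel's normal (outward). The four keys stand in one row on the panel, 45 mm apart, in any order
- key_red_base: the red key's black collar with the key in it; origin on the panel on the key's axis, 23 mm below the top of the key
- jar: white specimen jar with a red screw cap, 54 mm across, 65 mm tall, on the flat ledge at the back of the console; origin under its centre
- vial: amber vial with a white cap, 26 mm across, 45 mm tall, on the same ledge; origin under its centre
- beaker_a: clear beaker, 74 mm across, 95 mm tall; origin under its centre
- beaker_b: clear beaker, 68 mm across, 85 mm tall; origin under its centre
- driver: screwdriver with a red handle, 170 mm long, lying on the bench; handle towards its own -x
- collar: steel collar, 44 mm across, 14 mm high, on the bench
- lens: small stepped steel part, 32 mm across, 32 mm tall, on the bench
- mouse: round black computer mouse, 64 mm across, 35 mm high, on the bench

How it is judged:
On the way, in this order (a step that is already met when the one before it is completed fails the run):
1. the selector rests at the green dot, let go of (within 0.2 rad) (value of joint selector between 1.8 and 2.2 rad and velocity of joint selector between -0.2 and 0.2 rad/s and distance between the grasp point and selector_grip above 0.04 m), for 0.2 s.
2. the yellow key is fully down (over 4.5 mm), the others up (value of joint key_yellow above 0.0045 m and value of joint each of key_blue, key_white, key_red below 0.0015 m), for 0.05 s.
3. the yellow key is up again and the blue key is fully down (value of joint key_blue above 0.0045 m and value of joint each of key_yellow, key_white, key_red below 0.0015 m), for 0.05 s.
4. the blue key is up again and the white key is fully down for 1.7 s (value of joint key_white above 0.0045 m and value of joint each of key_yellow, key_blue, key_red below 0.0015 m), for 1.7 s.
At the end, for the whole second after the job is handed in: the selector is within 0.2 rad of the green position (2 rad), all four keys are up (within 1.5 mm), and every loose thing is within 20 mm of where it started (value of joint selector between 1.8 and 2.2 rad and value of joint each of key_yellow, key_blue, key_white, key_red below 0.0015 m and distance of each of jar, vial, beaker_a, beaker_b, driver, collar, lens, mouse from where it was at the start of the episode below 0.02 m); the robot touches nothing.
It fails at once if the red key is pressed (over 2.5 mm) (value of joint key_red above 0.0025 m).
It fails at once if two keys are pressed at once (value of joint each of key_yellow, key_blue above 0.0025 m or value of joint each of key_yellow, key_white above 0.0025 m or value of joint each of key_yellow, key_red above 0.0025 m or value of joint each of key_blue, key_white above 0.0025 m or value of joint each of key_blue, key_red above 0.0025 m or value of joint each of key_white, key_red above 0.0025 m).
It fails at once if a key is pressed while the selector is not at green (value of joint any of key_yellow, key_blue, key_white, key_red above 0.0025 m and not (value of joint selector between 1.8 and 2.2 rad)).
It fails at once if a key is pressed harder than 30 N (contact force between any of key_yellow_base, key_blue_base, key_white_base, key_red_base and anything else above 30 N).
It fails at once if a loose thing is pushed more than 40 mm away (distance of any of jar, vial, beaker_a, beaker_b, driver, collar, lens, mouse from where it was at the start of the episode above 0.04 m).
It also fails if it takes over 69 s, if anything falls off the work surface, if the arm or the gripper's body presses on something with over 40 N, if the wrist force passes 120 N, or if a joint passes its speed limit or range.

## Working session

There is one attempt and no reset: what is moved stays moved. The work goes in short steps, Python scripts to look and compute and a tool call to move; the robot and the scene stay as the last step left them, time stands still between calls to the robot, and variables do not carry over. Pictures are saved under pics/ and viewed, at most 10 in all, crops included, and the job is handed in when it is done.

Besides the shell and the picture viewer there is one more tool, called as name(argument=value, ...) on one line, values as JSON. move_arm: Moves the arm, as the interface text tells. Its arguments: {"type":"object","properties":{"motion":{"type":"string"},"newtons":{"type":"number"}},"required":["motion"]}

```bash
mkdir -p pics; ls; python3 - <<'E'
from rig import status,cams,manip
import cv2,numpy as np
s=status.read_state();print(s)
for n in ["scene","side"]:
    cv2.imwrite(f"pics/{n}0.png",cams.capture(n))
    i=cams.camera_info(n);print(n,{k:(np.round(v,3).tolist() if k=='extrinsics' else v) for k,v in i.items()})
E
```

```text
pics
{'clock': 0.0, 'joint_pos': array([-1.22757902e+00,  1.24542797e-01,  1.65165471e+00, -3.01198543e-05,
        1.36750679e+00, -8.25902684e-02]), 'joint_velocities': array([ 0.00235366, -0.00106789,  0.00083296, -0.0010717 , -0.00045137,
        0.00087344]), 'effort': array([-5.07872883e-04, -4.17608321e+01, -3.59929168e+01,  7.75182154e-02,
        4.93629556e-02, -1.96808246e-04]), 'ee_pos': array([ 0.26825012, -0.59138868,  0.22437404]), 'tool_rot': array([-1.04495671e-03,  9.77420278e-01,  2.11301880e-01, -1.51820759e-04]), 'force': array([ 0.44518138, -0.2014714 , -0.11637464]), 'ft_torque': array([ 0.00269579,  0.06919404, -0.00369993]), 'grip_force': 0.0, 'opening': 0.09508802103778931}
scene {'fx': 533.7994341256858, 'fy': 533.7994341256858, 'cx': 315.80707333763934, 'cy': 238.00383928034964, 'extrinsics': [[-0.302, 0.953, 0.007, 0.125], [-0.511, -0.168, 0.843, 0.184], [0.805, 0.251, 0.538, -1.594], [0.0, 0.0, 0.0, 1.0]]}
side {'fx': 483.2617432382148, 'fy': 483.2617432382148, 'cx': 324.85203580571175, 'cy': 237.2018489401549, 'extrinsics': [[0.984, -0.177, -0.01, -0.515], [0.138, 0.731, 0.668, -0.156], [-0.111, -0.659, 0.744, -1.103], [0.0, 0.0, 0.0, 1.0]]}
```

View pics/scene0.png

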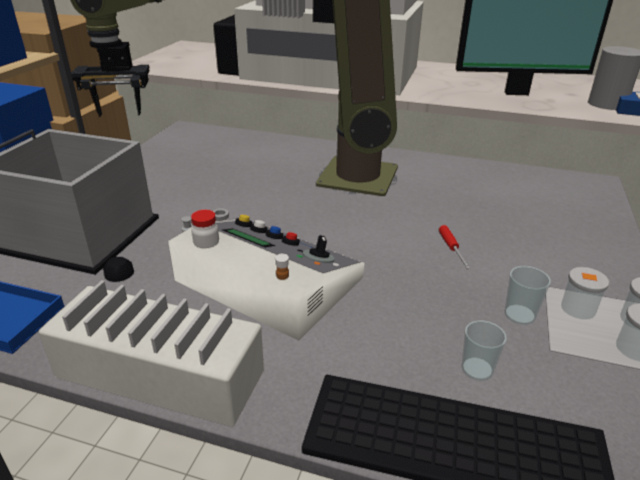

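View pics/side0.png

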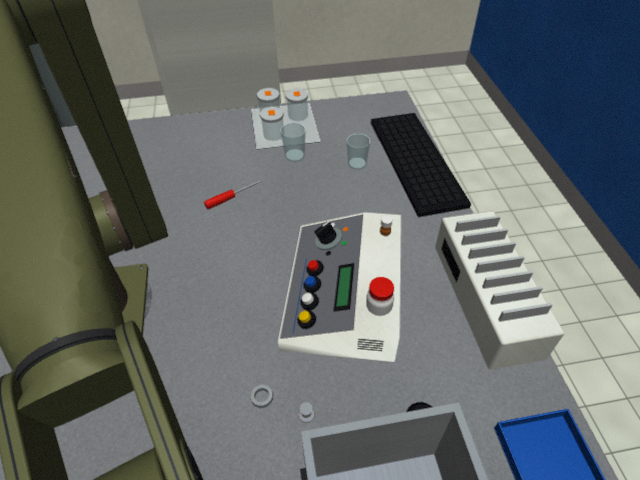

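Both views show the key row from the selector side as red, blue, white, yellow. In the side view these are at about (314,267), (311,283), (308,299) and (305,318), with the selector at (326,233). In the scene view they are at (291,237), (274,231), (260,225) and (244,219). I'll triangulate them roughly first, then look from the wrist camera.

```bash
cat > h.py <<'E'
import numpy as np,cv2
from scipy.spatial.transform import Rotation as R
from rig import status,cams,manip
def ray(i,u,v):
    E=np.array(i["extrinsics"]);d=np.array([(u-i["cx"])/i["fx"],-(v-i["cy"])/i["fy"],-1.])
    d=E[:3,:3].T@d;return -E[:3,:3].T@E[:3,3],d/np.linalg.norm(d)
def tri(*rs):
    A=sum(np.eye(3)-np.outer(d,d) for o,d in rs);b=sum((np.eye(3)-np.outer(d,d))@o for o,d in rs)
    p=np.linalg.solve(A,b);return p,max(np.linalg.norm(np.cross(p-o,d)) for o,d in rs)
def proj(i,p):
    q=np.array(i["extrinsics"])@np.append(p,1);return np.array([i["cx"]-i["fx"]*q[0]/q[2],i["cy"]+i["fy"]*q[1]/q[2]])
def plane(i,u,v,p0,n):
    o,d=ray(i,u,v);return o+d*((p0-o)@n)/(d@n)
HSV=dict(red=((172,120,60),(5,255,255)),blue=((105,120,50),(125,255,255)),yellow=((18,120,80),(35,255,255)),white=((0,0,150),(179,60,255)),green=((45,90,60),(80,255,255)),orange=((6,150,120),(16,255,255)))
def blobs(img,c,box,amin=8):
    x0,y0,x1,y1=box;h=cv2.cvtColor(img,cv2.COLOR_BGR2HSV)[y0:y1,x0:x1];lo,hi=HSV[c]
    if lo[0]>hi[0]: m=cv2.inRange(h,(0,)+lo[1:],hi)|cv2.inRange(h,lo,(179,)+hi[1:])
    else: m=cv2.inRange(h,lo,hi)
    n,l,st,ce=cv2.connectedComponentsWithStats(m)
    return [(round(ce[k][0]+x0,1),round(ce[k][1]+y0,1),int(st[k][4]),st[k][2:4].tolist()) for k in range(1,n) if st[k][4]>=amin]
def rel(p,q):
    """shift/turn units from current measured pose to pose p, Rotation q"""
    s=status.read_state();w=s["tool_rot"];c=R.from_quat([w[1],w[2],w[3],w[0]])
    return c.inv().apply(p-s["ee_pos"])/0.1,(c.inv()*q).as_rotvec()/np.pi
E
python3 - <<'E'
from h import *
a=cv2.imread("pics/scene0.png");b=cv2.imread("pics/side0.png")
ia,ib=cams.camera_info("scene"),cams.camera_info("side")
P={}
for c,ba,bb in [("red",(280,228,302,246),(304,258,324,276)),("blue",(264,223,284,238),(301,274,321,292)),("white",(252,218,268,232),(299,290,318,308)),("yellow",(234,212,252,226),(295,309,315,330))]:
    x=max(blobs(a,c,ba),key=lambda t:t[2]);y=max(blobs(b,c,bb),key=lambda t:t[2])
    P[c],e=tri(ray(ia,*x[:2]),ray(ib,*y[:2]));print(c,x,y,P[c].round(4),round(e,4))
print(np.linalg.norm(P["red"]-P["yellow"])/3)
d=P["red"]-P["yellow"];print(np.degrees(np.arctan2(-d[0],d[1])))
print(tri(ray(ia,321,238),ray(ib,326,227)))
i=cams.camera_info("wrist");s=status.read_state()
w=s["tool_rot"];c=R.from_quat([w[1],w[2],w[3],w[0]]).as_matrix();E=np.array(i["extrinsics"])
print(i["fx"],c.T@(-E[:3,:3].T@E[:3,3]-s["ee_pos"]),(c.T@E[:3,:3].T).round(3))
E
```

```text
red (np.float64(291.1), np.float64(235.8), 71, [11, 8]) (np.float64(312.9), np.float64(264.9), 99, [12, 11]) [ 0.4906 -0.0339  0.078 ] 0.0007
blue (np.float64(274.7), np.float64(229.8), 63, [10, 8]) (np.float64(310.3), np.float64(280.9), 108, [12, 12]) [ 0.4781 -0.0768  0.078 ] 0.0004
white (np.float64(258.7), np.float64(222.3), 47, [10, 6]) (np.float64(306.8), np.float64(297.2), 78, [11, 9]) [ 0.4641 -0.1206  0.0815] 0.0
yellow (np.float64(243.8), np.float64(218.0), 60, [10, 7]) (np.float64(304.3), np.float64(316.2), 114, [13, 13]) [ 0.452  -0.1632  0.078 ] 0.0003
0.04500064120738819
-16.62785151023084
(array([0.53342918, 0.04536927, 0.11241165]), np.float64(0.002902387138695922))
405.601512479928 [ 0.07404805 -0.00026621 -0.15832379] [[-0.     0.966  0.259]
 [ 1.     0.     0.001]
 [ 0.001  0.259 -0.966]]
```

move_arm(motion="0.3 -0.3 -0.3 0 0 0 0.5;0.6 -0.65 -0.6 0 0 0 0.5;0.9 -1 -0.8 0 0 0 0.5;0.9 -1 -0.8 0 0 0 0.5")

```text
clock: 0.5
ee_pos: [0.3108, -0.4615, 0.3095]
tool_rot: [0.002, 0.977, 0.213, 0.001]
force: [0.4, -0.3, -0.1]
opening: 0.0684
grip_force: 0.0
```

move_arm(motion="0.3 -0.3 0 0 0 0 0.5;0.6 -0.65 0 0 0 0 0.5;0.9 -1 0 0 0 0 0.5;0.9 -1 0 0 0 0 0.5")

```text
clock: 0.9
ee_pos: [0.3506, -0.332, 0.3049]
tool_rot: [-0.001, 0.977, 0.213, 0.0]
force: [-0.2, -0.7, -0.2]
opening: 0.0479
grip_force: 0.0
```

move_arm(motion="0.3 -0.3 0 0 0 0 0.5;0.6 -0.65 0 0 0 0 0.5;0.9 -1 0 0 0 0 0.5;0.9 -1 0 0 0 0 0.5")

```text
clock: 1.3
ee_pos: [0.3913, -0.2043, 0.3051]
tool_rot: [-0.001, 0.977, 0.214, 0.0]
force: [-0.8, -0.5, 0.5]
opening: 0.0474
grip_force: 0.0
```

```bash
cat >> h.py <<'E'
yaw=np.radians(-16.63);t=np.radians(22)
X=np.array([np.cos(yaw),np.sin(yaw),0]);Y=np.array([-X[1],X[0],0]);Z=np.array([0,0,1.])
N=-np.sin(t)*X+np.cos(t)*Z;XP=np.cos(t)*X+np.sin(t)*Z
Q0=R.from_matrix(np.c_[Y,XP,-N])   # tool x = row direction to selector, y = up the slope, z into panel
E
python3 - <<'E'
from h import *
print(status.read_state()["ee_pos"]);a,b=rel(np.array([.436,-.039,.214]),Q0);print(a.round(3),b.round(3))
E
```

```text
[ 0.3912908  -0.2043089   0.30506527]
[ 1.097 -1.314  0.912] [-0.115  0.052 -0.267]
```

move_arm(motion="0.3 -0.3 0.1 -0.02 0.01 -0.04 0.5;0.6 -0.65 0.2 -0.035 0.015 -0.08 0.5;0.9 -1 0.3 -0.05 0.02 -0.12 0.5;0.9 -1 0.3 -0.068 0.03 -0.16 0.5;0.9 -1 0.3 -0.09 0.04 -0.2 0.5;0.9 -1 0.3 -0.1 0.045 -0.24 0.5;0.9 -1 0.3 -0.115 0.052 -0.267 0.5;0.9 -1 0.3 -0.115 0.052 -0.267 0.5;0.9 -1 0.3 -0.115 0.052 -0.267 0.5")

```text
clock: 2.2
ee_pos: [0.431, -0.0801, 0.2753]
tool_rot: [0.153, 0.79, 0.583, 0.113]
force: [-0.2, -0.1, 0.2]
opening: 0.0477
grip_force: 0.0
```

```bash
python3 - <<'E'
from h import *
s=status.read_state();print(s["ee_pos"],s["joint_pos"].round(2));a,b=rel(np.array([.436,-.039,.214]),Q0);print(a.round(3),b.round(3))
cv2.imwrite("pics/w1.png",cams.capture("wrist"))
i=cams.camera_info("wrist");print([proj(i,np.array(p)).round() for p in [(.4906,-.0339,.078),(.452,-.1632,.078),(.533,.045,.112)]])
E
```

```text
[ 0.43096978 -0.08006112  0.27534112] [-0.31 -0.68  2.24  0.    1.19 -0.01]
[ 0.407 -0.297  0.541] [-0.     0.001 -0.003]
[array([275., 148.]), array([280., 294.]), array([307.,  28.])]
```

View pics/w1.png

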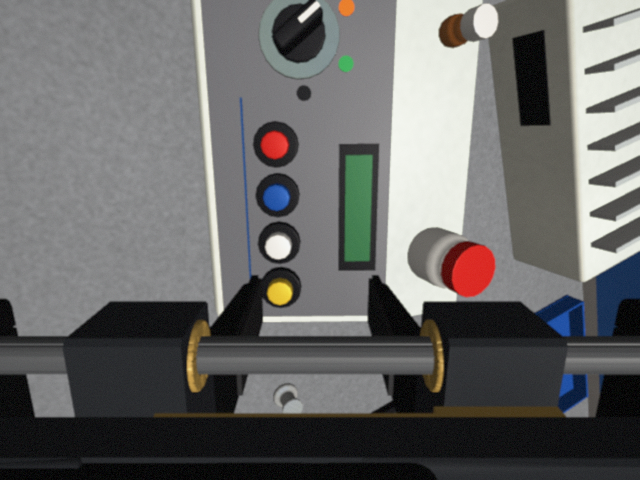

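The wrist view has the keys in one column: red (275,145), blue (276,197), white (278,246), yellow (279,292). The knob is at about (298,37), with its pointer up and to the right near the orange dot (347,7). The green dot is at (347,64) and the black dot at (304,93). I'll move over the selector for a centred view.

move_arm(motion="0.4 -0.1 0 0 0 0 0.6;0.8 -0.1 0 0 0 0 0.6;1 -0.1 0 0 0 0 0.6;1 -0.1 0 0 0 0 0.6;1 -0.1 0 0 0 0 0.6")

```text
clock: 2.75
ee_pos: [0.4516, 0.0193, 0.2717]
tool_rot: [0.153, 0.789, 0.585, 0.113]
force: [-0.8, 0.1, 0.1]
opening: 0.0568
grip_force: 0.0
```

```bash
python3 - <<'E'
from h import *
im=cams.capture("wrist");cv2.imwrite("pics/w2.png",im);i=cams.camera_info("wrist")
a=cv2.imread("pics/w1.png")
P={}
K={"red":(.4906,-.0339,.078),"blue":(.4781,-.0768,.078),"white":(.4641,-.1206,.0785),"yellow":(.452,-.1632,.078)}
for c,p in K.items():
    u,v=proj(i,np.array(p)).astype(int);b=blobs(im,c,(max(u-28,0),max(v-28,0),u+28,min(v+28,480)),100)
    if b:
        b=max(b,key=lambda t:t[2]);P[c]=plane(i,*b[:2],np.mean([K[k] for k in K],0),N);print(c,b,P[c].round(4))
cv2.imwrite("pics/w2c.png",cv2.resize(im[60:300,180:480],(800,640))[:600])
E
```

```text
red (np.float64(288.2), np.float64(257.4), 600, [27, 28]) [ 0.4905 -0.0322  0.0779]
blue (np.float64(289.3), np.float64(302.5), 573, [27, 28]) [ 0.4777 -0.0752  0.0779]
yellow (np.float64(291.4), np.float64(385.6), 480, [25, 23]) [ 0.4519 -0.162   0.078 ]
```

View pics/w2c.png

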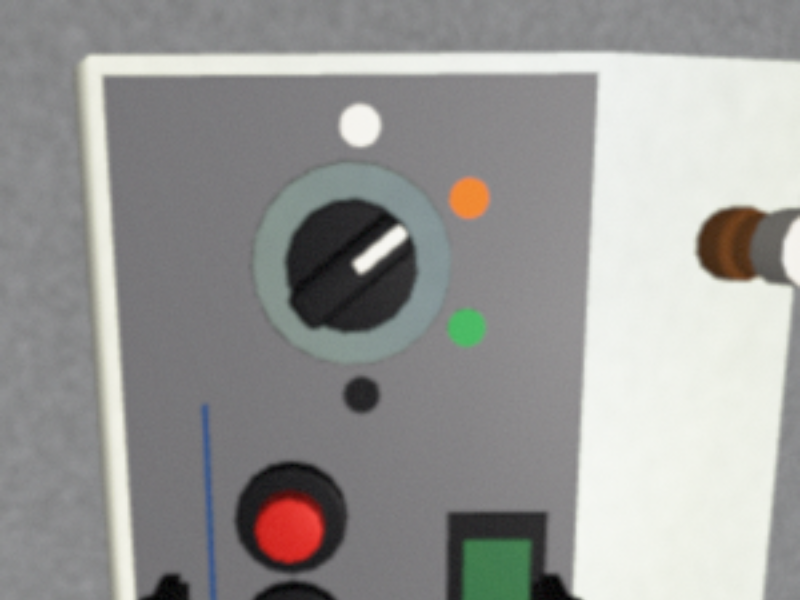

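The pointer is near orange at about crop (380,250). The knob base is centred at crop (351,263), and the green dot is at crop (467,328), about 1 rad clockwise. Next I compute the knob's position, the bar angle and the grasp moves.

```bash
cat >> h.py <<'E'
KEY={"red":np.array([.4905,-.033,.078]),"blue":np.array([.4779,-.076,.078]),"white":np.array([.4648,-.1192,.078]),"yellow":np.array([.4519,-.1626,.078])}
PAN=np.mean(list(KEY.values()),0)-22*N*1e-3
def ang(v): return np.degrees(np.arctan2(-v@Y,v@XP))  # clockwise from uphill, tool frame angle seen from above
E
python3 - <<'E'
from h import *
i=cams.camera_info("wrist");im=cv2.imread("pics/w2.png")
f=lambda x,y:(180+x*300/800,60+y*240/640)
c=plane(i,*f(351,263),PAN+.005*N,N)-.005*N
h=cv2.cvtColor(im,cv2.COLOR_BGR2HSV)[60:300,180:480]
# base ring by colour vs panel
m=cv2.inRange(im,(0,0,170),(255,255,255))[130:185,300:340]
pts=np.argwhere(m)[:,::-1]+[300,130];print(len(pts))
w=np.array([plane(i,u,v,PAN+.045*N,N) for u,v in pts]);mu=w.mean(0);d=np.linalg.svd(w-mu)[2][0]
if d@XP<0:d=-d
print("c",c.round(4),"pointer centroid",mu.round(4),"ang",ang(d),"from c",ang(mu-c-.045*N))
# bar outline (darkest) centre on top plane
for n,p in dict(white=(360,125),orange=(469,198),green=(467,328),black=(361,395)).items():
    q=plane(i,*f(*p),PAN,N);print(n,ang(q-c),np.linalg.norm(q-c))
q=plane(i,*f(353,266),PAN+.045*N,N);print("bar c",(q-.045*N).round(4))
print((KEY["red"]-c)@Y,(KEY["red"]-c)@XP,(PAN-c)@N)
g=c+.038*N
s=status.read_state();print(s["ee_pos"])
E
```

```text
128
c [0.5434 0.0441 0.0658] pointer centroid [0.5371 0.0532 0.1108] ang -38.45031196739733 from c -38.053178137510194
white -85.77667543947665 0.04493692644452754
orange -27.721726426086246 0.045318801554691986
green 29.54090207962853 0.04635365724764183
black 86.11175240922215 0.04648468640188917
bar c [0.5447 0.0454 0.0661]
-0.08901404206439091 -0.021950510501144195 2.3886496143004596e-17
[0.45147822 0.01885016 0.27178922]
```

```bash
cat >> h.py <<'E'
C=np.array([.5440,.0447,.0660])
def QZ(deg): return Q0*R.from_rotvec([0,0,np.radians(deg)])
E
python3 - <<'E'
from h import *
a,b=rel(C+.031*N,QZ(51.7));print(a.round(3),b.round(4))
E
```

```text
[ 0.518 -0.02   1.901] [0.0004 0.0008 0.2856]
```

move_arm(motion="0.3 0 0.2 0 0 0.045 0.6;0.52 -0.02 0.4 0 0 0.09 0.6;0.52 -0.02 0.6 0 0 0.135 0.6;0.52 -0.02 0.8 0 0 0.18 0.6;0.52 -0.02 0.9 0 0 0.225 0.6;0.52 -0.02 0.95 0 0 0.27 0.6;0.52 -0.02 0.95 0 0 0.286 0.6;0.52 -0.02 0.95 0 0 0.286 0.6;0.52 -0.02 0.95 0 0 0.286 0.6")

```text
clock: 3.7
ee_pos: [0.499, 0.0583, 0.1833]
tool_rot: [0.089, 0.964, 0.184, 0.169]
force: [1.0, 0.0, 0.7]
opening: 0.0569
grip_force: 0.0
```

```bash
python3 - <<'E'
from h import *
a,b=rel(C+.031*N,QZ(51.7));print(a.round(3),b.round(4),status.read_state()["joint_pos"].round(2))
im=cams.capture("wrist");cv2.imwrite("pics/w3.png",im)
E
```

```text
[-0.003 -0.004  0.954] [ 0.0009  0.0002 -0.0005] [ 0.09 -0.41  2.23 -0.17  0.96  1.36]
```

View pics/w3.png

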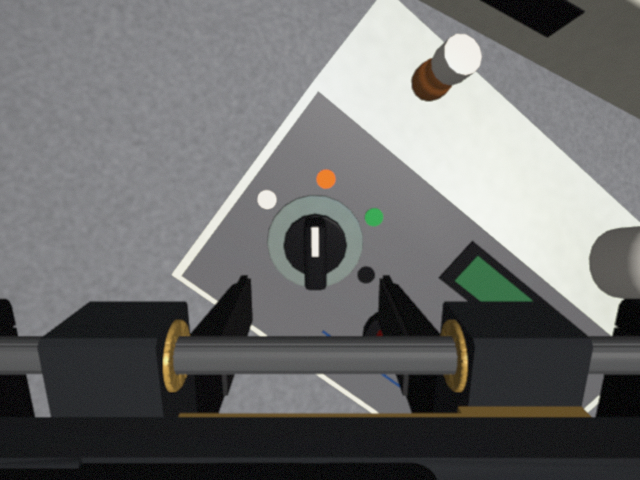

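The bar is upright in the image (315,255) and midway between the fingertips (247 and 384), so it's well aligned. I'll descend and grip.

move_arm(motion="0 0 0.25 0 0 0 0.6;0 0 0.5 0 0 0 0.6;0 0 0.7 0 0 0 0.6;0 0 0.85 0 0 0 0.6;0 0 0.95 0 0 0 0.6;0 0 0.95 0 0 0 0.6;0 0 0.95 0 0 0 0.6")

```text
clock: 4.45
ee_pos: [0.5332, 0.0488, 0.0956]
tool_rot: [0.089, 0.964, 0.184, 0.17]
force: [-0.0, 0.1, 0.2]
opening: 0.0569
grip_force: 0.0
```

move_arm(motion="0 0 0 0 0 0 0.1;0 0 0 0 0 0 0.1;0 0 0 0 0 0 0.1;0 0 0 0 0 0 0.1;0 0 0 0 0 0 0.1;0 0 0 0 0 0 0.1;0 0 0 0 0 0 0.1;0 0 0 0 0 0 0.1", newtons=20)

```text
clock: 5.25
ee_pos: [0.5332, 0.048, 0.0954]
tool_rot: [0.09, 0.964, 0.184, 0.169]
force: [1.2, -6.2, 1.1]
opening: 0.0139
grip_force: 20.0
```

move_arm(motion="0 0 0 0 0 0.03 0.1;0 0 0 0 0 0.06 0.1;0 0 0 0 0 0.09 0.1;0 0 0 0 0 0.12 0.1;0 0 0 0 0 0.15 0.1;0 0 0 0 0 0.18 0.1;0 0 0 0 0 0.21 0.1;0 0 0 0 0 0.24 0.1;0 0 0 0 0 0.27 0.1;0 0 0 0 0 0.3 0.1;0 0 0 0 0 0.33 0.1;0 0 0 0 0 0.36 0.1;0 0 0 0 0 0.372 0.1;0 0 0 0 0 0.372 0.1;0 0 0 0 0 0.372 0.1;0 0 0 0 0 0.372 0.1")

```text
clock: 6.85
ee_pos: [0.5327, 0.0458, 0.0954]
tool_rot: [-0.016, 0.906, -0.378, 0.191]
force: [-2.7, -16.2, 4.1]
opening: 0.0138
grip_force: 20.0
```

```bash
python3 - <<'E'
from h import *
s=status.read_state();print(s["joint_pos"].round(2),s["force"],s["ft_torque"]);print(rel(C+.031*N,QZ(118.7)))
E
```

```text
[ 0.06 -0.21  2.24 -0.2   0.76  2.54] [ -2.71222363 -16.24981117   4.06342346] [-2.31655176  0.43064145 -0.89594474]
(array([-0.01668196, -0.0158965 ,  0.00448939]), array([ 0.00222425, -0.00163086,  0.00071637]))
```

move_arm(motion="0 0 0 0 0 0 0.55;0 0 0 0 0 0 0.55;0 0 0 0 0 0 0.55;0 0 0 0 0 0 0.55;0 0 -0.2 0 0 0 0.55;0 0 -0.5 0 0 0 0.55;0 0 -0.8 0 0 0 0.55;0 0 -1 0 0 0 0.55;0 0 -1 0 0 0 0.55;0 0 -1 0 0 0 0.55")

```text
clock: 7.85
ee_pos: [0.497, 0.0601, 0.1875]
tool_rot: [-0.019, 0.906, -0.378, 0.19]
force: [-0.6, -0.4, -0.0]
opening: 0.0521
grip_force: 0.0
```

```bash
python3 - <<'E'
from h import *
s=status.read_state();print(s["force"])
im=cams.capture("wrist");cv2.imwrite("pics/w4.png",im);i=cams.camera_info("wrist")
u,v=proj(i,C+.045*N).astype(int)
m=np.zeros(im.shape[:2],np.uint8);m[v-45:v+45,u-30:u+30]=cv2.inRange(im,(0,0,170),(255,255,255))[v-45:v+45,u-30:u+30]
n,l,st,ce=cv2.connectedComponentsWithStats(m);print(st[1:],ce[1:].round(1),u,v)
for k in range(1,n):
    if st[k][4]<60: continue
    pts=np.argwhere(l==k)[:,::-1];w=np.array([plane(i,a,b,PAN+.045*N,N) for a,b in pts]);mu=w.mean(0);d=np.linalg.svd(w-mu)[2][0]
    d=d if d@XP>0 else -d
    print("ang",ang(d),"from C",ang(mu-C-.045*N))
g=PAN
E
```

```text
[-0.63733535 -0.40817125 -0.04976248]
[[316 222   8  28 196]] [[319.  235.4]] 317 250
ang 28.591768239399833 from C 36.012830235987714
```

View pics/w4.png

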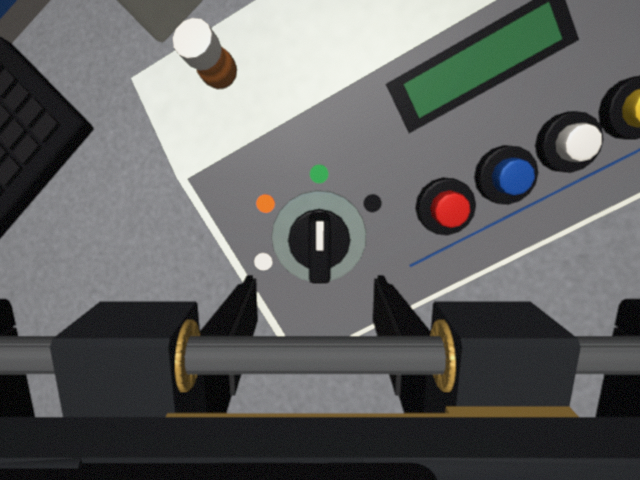

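The pointer (319,235) now lines up with the green dot (319,174), and the measured angle is 28.6°, which matches green. Keys next: refine their positions and go above yellow.

```bash
python3 - <<'E'
from h import *
im=cv2.imread("pics/w4.png");i=cams.camera_info("wrist")
for c in ["red","blue","white"]:
    u,v=proj(i,KEY[c]).astype(int);b=max(blobs(im,c,(u-35,v-35,u+35,v+35),100),key=lambda t:t[2]);q=plane(i,*b[:2],PAN+.022*N,N)
    print(c,b,q.round(4),((q-KEY[c])@Y*1e3).round(1),((q-KEY[c])@XP*1e3).round(1))
T=KEY["yellow"]+(.011+.04)*N
a,b=rel(T,Q0);print(a.round(3),b.round(3))
a,b=rel(T,QZ(118.7));print(b.round(3))
E
```

```text
red (np.float64(450.4), np.float64(208.6), 1181, [40, 38]) [ 0.49   -0.0318  0.0776] 1.0 -0.9
blue (np.float64(513.4), np.float64(175.7), 1297, [43, 39]) [ 0.4774 -0.0748  0.0777] 1.0 -0.9
white (np.float64(582.6), np.float64(141.4), 1090, [37, 37]) [ 0.4632 -0.1195  0.0774] -0.7 -1.6
[0.898 2.083 0.579] [ 0.001  0.001 -0.659]
[ 0.001 -0.     0.   ]
```

move_arm(motion="0.1 0.25 0 0 0 -0.045 0;0.2 0.5 0 0 0 -0.09 0;0.3 0.75 0 0 0 -0.135 0;0.45 1 0 0 0 -0.18 0;0.45 1 0 0 0 -0.225 0;0.45 1 0 0 0 -0.27 0;0.45 1 0 0 0 -0.315 0;0.45 1 0 0 0 -0.36 0;0.45 1 0 0 0 -0.405 0;0.45 1 0 0 0 -0.45 0;0.45 1 0 0 0 -0.495 0;0.45 1 0 0 0 -0.54 0;0.45 1 0 0 0 -0.585 0;0.45 1 0 0 0 -0.63 0;0.45 1 0 0 0 -0.659 0;0.45 1 0 0 0 -0.659 0;0.45 1 0 0 0 -0.659 0")

```text
clock: 9.6
ee_pos: [0.4575, -0.0426, 0.1831]
tool_rot: [0.153, 0.789, 0.585, 0.113]
force: [-0.3, -0.4, -0.3]
opening: 0.0011
grip_force: 0.0
```

```bash
python3 - <<'E'
from h import *
a,b=rel(KEY["yellow"]+(.011+.02)*N,Q0);print(a.round(3),b.round(3))
E
```

```text
[-1.164 -0.12   0.776] [-0.001  0.001 -0.001]
```

move_arm(motion="-0.3 -0.05 0 0 0 0 0;-0.7 -0.1 0.1 0 0 0 0;-1 -0.12 0.2 0 0 0 0;-1 -0.12 0.3 0 0 0 0;-1 -0.12 0.3 0 0 0 0")

```text
clock: 10.1
ee_pos: [0.4284, -0.1385, 0.1503]
tool_rot: [0.152, 0.789, 0.585, 0.113]
force: [-0.2, 0.2, 0.2]
opening: 0.0002
grip_force: 0.0
```

```bash
python3 - <<'E'
from h import *
a,b=rel(KEY["yellow"]+(.011+.003)*N,Q0);print(a.round(3),b.round(3))
im=cams.capture("wrist");i=cams.camera_info("wrist")
for c in ["yellow","white","blue"]:
    u,v=proj(i,KEY[c]).astype(int);bb=blobs(im,c,(u-35,max(v-35,0),u+35,v+35),80)
    for b in bb:
        q=plane(i,*b[:2],PAN+.022*N,N);print(c,u,v,b,((q-KEY[c])@Y*1e3).round(1),((q-KEY[c])@XP*1e3).round(1))
E
```

```text
[-0.163  0.005  0.641] [-0.001  0.001 -0.002]
yellow 313 283 (np.float64(315.2), np.float64(274.0), 706, [39, 41]) 6.4 1.0
white 313 212 (np.float64(314.5), np.float64(209.7), 1194, [40, 39]) 1.4 0.7
blue 313 133 (np.float64(313.6), np.float64(129.4), 1488, [44, 45]) 2.1 0.2
```

move_arm(motion="-0.15 0.01 0.2 0 0 0 0;-0.15 0.01 0.4 0 0 0 0;-0.15 0.01 0.55 0 0 0 0;-0.15 0.01 0.62 0 0 0 0;-0.15 0.01 0.62 0 0 0 0;-0.15 0.01 0.62 0 0 0 0")

```text
clock: 10.75
ee_pos: [0.4487, -0.1593, 0.0962]
tool_rot: [0.154, 0.787, 0.586, 0.114]
force: [-0.1, 0.2, 0.3]
opening: 0.0002
grip_force: 0.0
```

```bash
cat > st.py <<'E'
from h import *
import sys
s=status.read_state();k=KEY[sys.argv[1]];d=s["ee_pos"]-k
print("tip height mm",(d@N-.011)*1e3,"Y",d@Y*1e3,"XP",d@XP*1e3,"F",s["force"]@N)
E
python3 st.py yellow
```

```text
tip height mm 7.369858314357745 Y 2.2270197386867023 XP 3.156715888330273 F 0.27747549777402525
```

move_arm(motion="-0.01 -0.025 0.05 0 0 0 0;-0.01 -0.025 0.05 0 0 0 0;-0.01 -0.025 0.05 0 0 0 0;-0.01 -0.025 0.05 0 0 0 0")

```text
clock: 11.15
ee_pos: [0.4483, -0.1611, 0.0912]
tool_rot: [0.155, 0.788, 0.585, 0.114]
force: [0.9, 1.3, 4.6]
opening: 0.0006
grip_force: 1.9
```

```bash
python3 st.py yellow
```

```text
tip height mm 2.671183793515972 Y 0.38174306481767406 XP 1.2988014930178517 F 4.0926418894272345
```

move_arm(motion="0 0 0.01 0 0 0 0;0 0 0.01 0 0 0 0;0 0 0.01 0 0 0 0")

```text
clock: 11.45
ee_pos: [0.4484, -0.1613, 0.0898]
tool_rot: [0.155, 0.788, 0.585, 0.114]
force: [1.6, 0.4, 5.3]
opening: 0.0001
grip_force: 2.3
```

```bash
python3 st.py yellow;python3 - <<'E'
from h import *
cv2.imwrite("pics/s5.png",cv2.resize(cams.capture("side")[200:350,220:420],(800,600),interpolation=cv2.INTER_CUBIC))
E
```

```text
tip height mm 1.3044928635319153 Y 0.28894495938325976 XP 0.9883539659831431 F 4.431870829669231
```

View pics/s5.png

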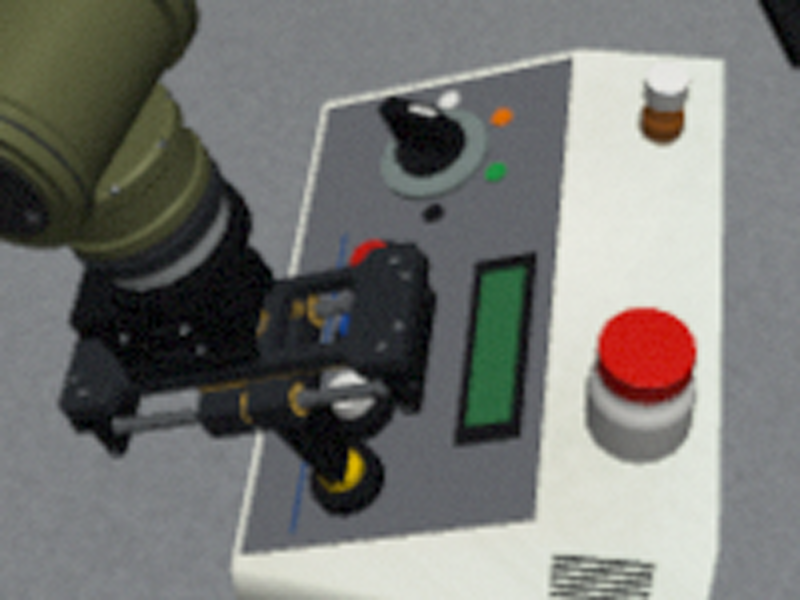

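The fingertips sit on the yellow key (345,470) and the selector is unchanged. The force implies about 4.4 mm, so I go down slightly more until it bottoms.

move_arm(motion="0 0 0.01 0 0 0 0;0 0 0.02 0 0 0 0;0 0 0.02 0 0 0 0;0 0 0.02 0 0 0 0")

```text
clock: 11.9
ee_pos: [0.4492, -0.1615, 0.0881]
tool_rot: [0.155, 0.788, 0.585, 0.114]
force: [-0.6, 1.1, 6.6]
opening: 0.0003
grip_force: 3.2
```

```bash
python3 st.py yellow
```

```text
tip height mm -0.5661676819803778 Y 0.3106396259016705 XP 1.036631105173599 F 6.427270048133605
```

move_arm(motion="0 0 0.01 0 0 0 0;0 0 0.01 0 0 0 0;0 0 0.01 0 0 0 0")

```text
clock: 12.2
ee_pos: [0.4493, -0.1615, 0.0879]
tool_rot: [0.154, 0.788, 0.586, 0.114]
force: [-8.0, 3.1, 15.7]
opening: 0.0006
grip_force: 8.9
```

```bash
python3 st.py yellow
```

```text
tip height mm -0.7929087104202315 Y 0.29694077179194994 XP 1.0616120178840176 F 17.741919729639946
```

Bottomed cleanly at 17.7 N. Release, then go to blue, 90 mm along the row.

move_arm(motion="0 0 -0.1 0 0 0 0;0 0 -0.3 0 0 0 0;0 0 -0.35 0 0 0 0;0.3 0 -0.35 0 0 0 0;0.6 0 -0.35 0 0 0 0;0.9 0 -0.35 0 0 0 0;0.9 0 -0.3 0 0 0 0;0.9 0 -0.2 0 0 0 0;0.9 0 -0.2 0 0 0 0;0.9 0 -0.2 0 0 0 0")

```text
clock: 13.2
ee_pos: [0.4668, -0.0736, 0.1033]
tool_rot: [0.153, 0.788, 0.585, 0.113]
force: [-0.0, -1.0, 0.4]
opening: 0.0008
grip_force: 0.0
```

```bash
python3 st.py blue
```

```text
tip height mm 16.701953386808995 Y -0.8638425708967673 XP -1.0012777580089491 F 0.2755439103746524
```

move_arm(motion="0.02 0.015 0.04 0 0 0 0;0.02 0.015 0.08 0 0 0 0;0.02 0.015 0.1 0 0 0 0;0.02 0.015 0.12 0 0 0 0;0.02 0.015 0.13 0 0 0 0;0.02 0.015 0.13 0 0 0 0;0.02 0.015 0.13 0 0 0 0")

```text
clock: 13.9
ee_pos: [0.4742, -0.0728, 0.0932]
tool_rot: [0.154, 0.788, 0.586, 0.113]
force: [-2.7, -0.0, 1.1]
opening: 0.0003
grip_force: 1.3
```

```bash
python3 st.py blue
```

```text
tip height mm 4.8220346880554175 Y 2.012638608983263 XP 1.5467651378284561 F 1.9517404271496939
```

move_arm(motion="-0.005 0 0.01 0 0 0 0;-0.005 0 0.02 0 0 0 0;-0.005 0 0.03 0 0 0 0;-0.005 0 0.04 0 0 0 0;-0.005 0 0.05 0 0 0 0;-0.005 0 0.05 0 0 0 0;-0.005 0 0.05 0 0 0 0")

```text
clock: 14.6
ee_pos: [0.476, -0.0734, 0.0886]
tool_rot: [0.154, 0.788, 0.586, 0.114]
force: [-2.9, 4.6, 4.2]
opening: 0.0004
grip_force: 2.8
```

```bash
python3 st.py blue
```

```text
tip height mm -0.23088616081857855 Y 1.908415696794517 XP 1.5978424286810262 F 5.428804291860294
```

Near the bottom; a final millimetre to confirm.

move_arm(motion="0 0 0.01 0 0 0 0;0 0 0.012 0 0 0 0;0 0 0.012 0 0 0 0;0 0 0.012 0 0 0 0")

```text
clock: 15.0
ee_pos: [0.4763, -0.0735, 0.0883]
tool_rot: [0.153, 0.788, 0.586, 0.113]
force: [-9.9, 6.0, 12.3]
opening: 0.0007
grip_force: 7.8
```

```bash
python3 st.py blue
```

```text
tip height mm -0.6222367737690211 Y 1.933350908483185 XP 1.739781826931055 F 15.631918078486043
```

move_arm(motion="0 0 -0.1 0 0 0 0;0 0 -0.3 0 0 0 0;0 0 -0.35 0 0 0 0;-0.2 0 -0.35 0 0 0 0;-0.46 0 -0.35 0 0 0 0;-0.46 0 -0.3 0 0 0 0;-0.46 0 -0.2 0 0 0 0;-0.46 0 -0.15 0 0 0 0;-0.46 0 -0.15 0 0 0 0;-0.46 0 -0.15 0 0 0 0")

```text
clock: 16.0
ee_pos: [0.4576, -0.1155, 0.1006]
tool_rot: [0.153, 0.787, 0.586, 0.113]
force: [0.3, -0.0, 0.5]
opening: 0.0006
grip_force: 0.0
```

```bash
python3 st.py white
```

```text
tip height mm 12.947723885521983 Y 1.4459984804125452 XP 1.0877768450210734 F 0.32909718250039227
```

move_arm(motion="-0.005 0 0.04 0 0 0 0;-0.005 0 0.06 0 0 0 0;-0.005 0 0.08 0 0 0 0;-0.005 0 0.1 0 0 0 0;-0.005 0 0.115 0 0 0 0;-0.005 0 0.125 0 0 0 0;-0.005 0 0.125 0 0 0 0;-0.005 0 0.125 0 0 0 0")

```text
clock: 16.8
ee_pos: [0.4621, -0.1179, 0.0899]
tool_rot: [0.154, 0.788, 0.586, 0.114]
force: [-1.9, 3.5, 4.0]
opening: 0.0005
grip_force: 2.4
```

```bash
python3 st.py white
```

```text
tip height mm 1.1549545258517595 Y 0.4226829178544393 XP 1.718030851767366 F 4.784401482746298
```

Push down to the bottom and hold over 2 s.

move_arm(motion="0 0 0.01 0 0 0 0;0 0 0.015 0 0 0 0;0 0 0.02 0 0 0 0;0 0 0.02 0 0 0 0;0 0 0.02 0 0 0 0")

```text
clock: 17.3
ee_pos: [0.4627, -0.1182, 0.0883]
tool_rot: [0.154, 0.788, 0.586, 0.114]
force: [-4.8, 5.4, 7.4]
opening: 0.0001
grip_force: 4.8
```

```bash
python3 st.py white
```

```text
tip height mm -0.6270439540698656 Y 0.3895518865842678 XP 1.7544501789848517 F 9.166785709441527
```

move_arm(motion="0 0 0 0 0 0 0;0 0 0 0 0 0 0;0 0 0 0 0 0 0;0 0 0 0 0 0 0;0 0 0 0 0 0 0;0 0 0 0 0 0 0;0 0 0 0 0 0 0;0 0 0 0 0 0 0;0 0 0 0 0 0 0;0 0 0 0 0 0 0;0 0 0 0 0 0 0;0 0 0 0 0 0 0;0 0 0 0 0 0 0;0 0 0 0 0 0 0;0 0 0 0 0 0 0;0 0 0 0 0 0 0;0 0 0 0 0 0 0;0 0 0 0 0 0 0;0 0 0 0 0 0 0;0 0 0 0 0 0 0")

```text
clock: 19.3
ee_pos: [0.4627, -0.1182, 0.0883]
tool_rot: [0.154, 0.788, 0.586, 0.114]
force: [-5.0, 5.6, 7.1]
opening: 0.0002
grip_force: 4.8
```

move_arm(motion="0 0 -0.1 0 0 0 0;0 0 -0.4 0 0 0 0;0 0 -0.8 0 0 0 0;0 0 -1 0 0 0 0;0 0 -1 0 0 0 0;0 0 -1 0 0 0 0")

```text
clock: 19.9
ee_pos: [0.4267, -0.1077, 0.1803]
tool_rot: [0.154, 0.788, 0.585, 0.113]
force: [0.3, 1.0, -0.8]
opening: 0.0004
grip_force: 0.0
```

```bash
python3 - <<'E'
from h import *
cv2.imwrite("pics/w6.png",cams.capture("wrist"))
E
```

```text
(no output)
```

View pics/w6.png

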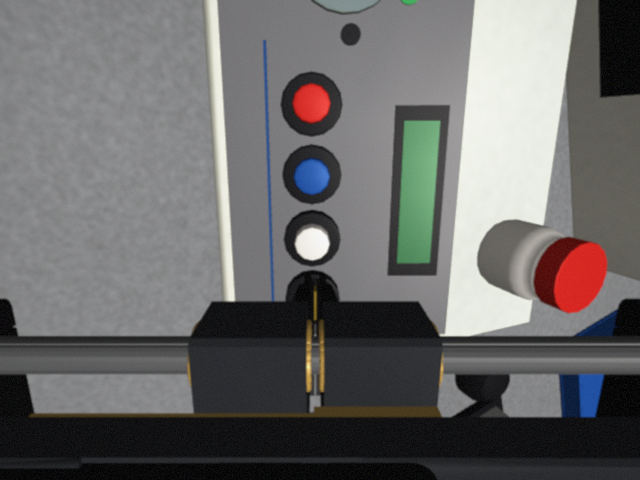

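The red (312,103), blue (312,176) and white (312,242) keys are up. Yellow is hidden behind the fingers, and the jar stands in place. The arm is clear, so I'm handing the job in.

```bash
python3 -c "
from rig import manip
print(manip.finish_job())"
```

```text
the job is handed in; nothing more can be done
None
```

The selector is at green and released, and the yellow, blue and white keys were pressed to the bottom in order with at most about 18 N measured, white for over 2 s; the job is handed in, but it returned no verdict, and the yellow key's return was hidden from the last picture.

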